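Hold the hexagonal pendant up to the phone for a customer on a video call

ROBOT

A 6-joint arm with a two-finger parallel gripper is mounted at the origin on a cart in front of the work surface, level with it; the furniture and walls round the work are solid. World frame = base frame: x ahead of the robot, y to its left, z up, the work surface at z = 0. Lengths are in m, angles in degrees, forces in N, time in s.
With the tool pointing down it reaches from about 0.4 to 0.825 m from the base axis. Payload 7 kg.
Tool frame: the origin (TCP) lies at the very end of the fingers, on their centre line; the grasp point (between the pads) lies hold_point_z behind it (hold_point_z is the distance from the TCP to the grasp point, in m); z points along the fingers, y is the line along which they close (so a half turn about z gives the same grasp; the last joint's range is limited). The gripper opens to 88 mm and grips with 3 to 60 N. Pads are 19 mm wide; open, the fingers measure 130 mm over their backs; the gripper's body (78 mm by 193 mm) begins 47 mm behind the grasp point.
Start: joints at [93.455, 20.546, 0.682, 0, -70.136, -16.507], TCP at [0.152, 0.658, 0.227] pointing down, gripper open.
Joint ranges: [-176.03, 176.03], [-82.01, 121.73], [-58.28, 71.71], [-173.87, 95.51], [-174.79, -0.11], [-173.66, 173.66]. Speed limits (degrees/s): [136.94, 136.94, 172.46, 180, 180, 180].

INTERFACE

Orientations are given as [roll, pitch, yaw] about the fixed x, y, z axes, in that order (R = Rz(yaw) Ry(pitch) Rx(roll)).
In Python, from plant import get_obs, snapshot, close_job, hold_point_z gives the robot as it stands.
- The arm moves only by the tool play_rows, never from a script. Its argument "commands" is a list that holds one entry, the list of rows, each a list of 7 numbers: the shift along the tool's x, y, z in cm, then the turn, a rotation vector about the tool's x, y, z in degrees, then the opening, from 0 (shut) to 1 (fully open). In form: [[[x, y, z, ax, ay, az, fingers], ...]]. A call has 1 to 20 rows; each row is the pose to reach, as a shift and turn from the pose commanded when the call began, along the tool's axes at that moment; what a row does not reach only later rows make up. A row lasts 1/12 s, in which the tool goes at most 41.7 mm and 7.16 degrees, less where a joint would pass 70% of its speed; a pose out of reach is approached as far as the arm can. A call with a gripper value outside its range is refused whole. The fingers move at their own pace and stop on an object; the grip force is fixed at half the most. Time passes only in rows, so rows that repeat a pose let the fingers close. It gives the time, the measured TCP pose, the force, the opening and the grip force at its end, in the units of the state.
- get_obs(): the state, without advancing time (a new reading comes with each control period).
- snapshot(name): name is "scene" or "top" or "wrist"; returns a dict with "frame" (384x512x3 uint8, red, green, blue), "camera_matrix" (3x3 intrinsics, pixels), "dist" ([k1, k2, p1, p2, k3] as OpenCV has them; the pictures are not rectified), "origin" and "attitude" of the camera in the world. Camera axes: x right, y down, z forward; pixel columns grow to the right and rows downward; lengths in m; the calibration is good to about 2 mm. A picture is of the moment at which its call begins. There is no depth.
- close_job(): hands the job in; it is judged then, once.
The state is a dict: "clock": time; "joint_pos": joint angles; "qvel": joint speeds; "tau": joint torques, N m; "tool_pos": TCP position; "orientation": TCP orientation; "force": force on the tool from outside, world axes, zero at the start; "moment": the same for the moment, N m; "opening": finger opening in m; "gripper_force": force on a finger pad.
Only numpy, scipy, OpenCV 4.12 (cv2) and the standard library are available. Lean on these libraries where they do the work, as an engineer would, in place of code of your own. Each camera call takes 0.05 s, during which the arm holds its last target. There are 200 camera calls.

TASK

A customer on the video call would like to see the hexagonal wooden pendant. Slide aside any glass cover of the display case that is in its way, take the pendant out by its top tab, and hold it up to the phone's back camera: tab up along the phone's own upright, the brass-studded front square to the lens and its middle 12 cm straight out from the lens. Leave the other pendants in their slots, do not push the phone or its stand, and finish while still holding the pendant steadily there.

Things in the scene. Friction and masses are not known exactly. Their poses are not given: they have to be found in the camera images.
- hex_face (a point): Middle of the wanted pendant: dark wood, 9 mm thick, a hexagon 42 mm high, 48.5 wide, on its flat edge in a case slot; above it a tab to pinch, 20 mm wide, 9 thick, its top 39 mm above this point. Underside 21 mm below it. Axes: z to the tab, y across, -x out of the front with a brass stud 14 mm wide, 1.5 proud; back plain. In the slot the front looks along the case's -x. About 20 g.
- pendant_square: Another pendant of the same wood, thickness, tab and stud, but square (42 mm). Origin: centre of its underside; axes as for the hexagon. To stay in its slot.
- pendant_arch: Another pendant, arch-shaped (42 mm wide, flat foot, half-round top), else the same. Origin: centre of its underside. To stay in its slot.
- pendant_cross: Another pendant, a plain equal-armed cross (42 mm, arms 16 to 18 mm wide), else the same. Origin: centre of its underside. To stay in its slot.
- show_case: Fixed wood and glass display case, two sliding glass covers. Origin: centre of underside; -x its front, y its length. Outside 116 (x) by 360 (y) mm, inside 100 by 344; end walls 88 mm high, front and back 79 with the tracks. Grey bed 14 mm high with four slots 52 (y) by 11 (x), 8 deep, at x 0, y -120, -40, 40, 120 mm: pendants reach from 6 to 66 mm height, one a slot, in any order.
- cover_low (a joint): Lower glass cover: glass at 70 to 74 mm height, 176 mm long, slides along the case's y with about 1.2 N friction and stays where left. Value in m: 0 over the case's +y half, 0.168 (stop) over its -y half; at value q it covers case y from -0.004 - q to 0.172 - q.
- cover_low_pull (a point): Grip point of the lower cover's pull: an aluminium upright fin in front of the case, 10 mm thick (case y), 20 wide (case x), its top 8 mm above this point, free 25 mm below it. Axes as the case's; 82 mm in front (-x) of the case's midline, 100 mm high, 12 mm in from the cover's +y end, moving with it.
- cover_up (a joint): Upper glass cover: glass at 79.5 to 83.5 mm height, 176 mm long, slides along the case's y above the lower one with about 1.2 N friction. Value in m: 0 over the case's -y half, 0.168 (stop) over its +y half; at value q it covers case y from -0.172 + q to 0.004 + q.
- cover_up_pull (a point): Grip point of the upper cover's pull: an aluminium upright fin on that glass, 10 mm thick (case y), 20 wide (case x), its top 8 mm above this point; the glass lies 16 mm below. Axes as the case's; on the case's midline (x = 0), 100 mm high, 12 mm in from the cover's -y end, moving with it.
- lens (a point): Upper, larger lens of the back camera of a phone (74 x 150 x 8 mm) clamped upright on a desk stand (steel foot 100 mm wide) at the left of the table, its grey back to the work, screen to a colleague. Axes: the camera looks along -x, z up along the phone, y across. It looks down by 0.05 to 0.4 rad; the tilt yields if pushed. The phone's middle is 60 mm below (-z) and 15 mm to -y of the lens.

How it is judged:
By the outcome, as a careful person would: the job done as asked, in the order asked, and still so for the second after the job is handed in, while the arm keeps its last pose, push and grip.
It also fails if it takes over 58 s, if anything falls off the work surface, if the arm or the gripper's body presses on something with over 40 N, if the wrist force passes 120 N, or if a joint passes its speed limit or range.

## Working session

There is one attempt and no reset: what is moved stays moved. The work goes in short steps, Python scripts to look and compute and a tool call to move; the robot and the scene stay as the last step left them, time stands still between calls to the robot, and variables do not carry over. Pictures are saved under pics/ and viewed, at most 10 in all, crops included, and the job is handed in when it is done.

Besides the shell and the picture viewer there is one more tool, called after "Request:" by a JSON object that holds its "fn" and its "kwargs". play_rows: Moves the arm, as the interface text tells. Its arguments: {"type":"object","properties":{"commands":{"type":"array","items":{"type":"array","items":{"type":"array","items":{"type":"number"}}}}},"required":["commands"]}

```bash
ls; mkdir -p pics
python3 - <<'E'
from plant import *
import cv2,numpy as np,pickle
print(get_obs(),hold_point_z)
d={}
for n in("scene","top","wrist"):
    s=snapshot(n);d[n]=s
    cv2.imwrite(f"pics/{n}0.png",s["frame"][:,:,::-1]); print(n,s["origin"],s["attitude"],s["camera_matrix"],s["dist"])
pickle.dump(d,open("s0.pkl","wb"))
E
```

```text
pics
{'clock': 0.0, 'joint_pos': array([ 9.34564164e+01,  2.05915844e+01,  6.32264843e-01, -2.16232057e-02,
       -7.01349813e+01, -1.65089162e+01]), 'qvel': array([ 0.00579271,  0.00866014, -0.04070852, -0.0120245 , -0.10392318,
       -0.02162807]), 'tau': array([ 5.16867863e-05, -5.82704008e+01,  2.93071014e+01,  6.99741930e+00,
        7.19486197e-03, -1.48699041e-04]), 'tool_pos': array([0.15232855, 0.65707131, 0.22560481]), 'orientation': array([ 1.79903810e+02, -7.31078982e-03, -1.30598581e+01]), 'force': array([ 0.57337931,  0.23395647, -0.12608208]), 'moment': array([-0.04287203, -0.0551924 ,  0.02785325]), 'gripper_force': 0.0, 'opening': 0.08735293583869726} 0.0188
scene [-0.14723103 -0.56129376  0.89596601] [-128.34577733    0.16989004  -44.13682359] [[391.01130009   0.         261.24363588]
 [  0.         391.01130009 194.03707673]
 [  0.           0.           1.        ]] [0.00964206 0.         0.         0.         0.        ]
top [0.45573668 0.09933326 1.26308288] [-1.78028959e+02  1.72629240e-01 -8.86998876e+01] [[395.00640736   0.         252.13995835]
 [  0.         395.00640736 192.35032645]
 [  0.           0.           1.        ]] [-0.12046142  0.          0.          0.          0.        ]
wrist [0.22454392 0.63893839 0.38424725] [ 1.64249896e+02 -5.99187202e-02 -1.02990765e+02] [[299.66047884   0.         257.44293962]
 [  0.         299.66047884 186.08367573]
 [  0.           0.           1.        ]] [-0.01371616  0.          0.          0.          0.        ]
```

View pics/scene0.png

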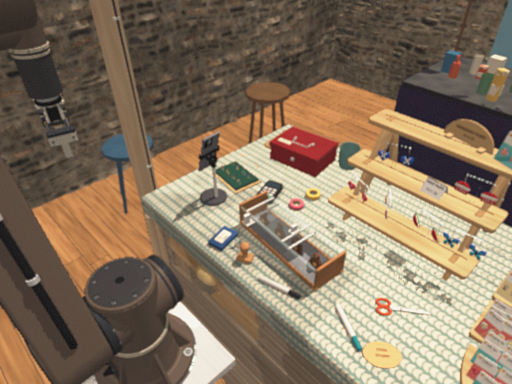

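View pics/top0.png

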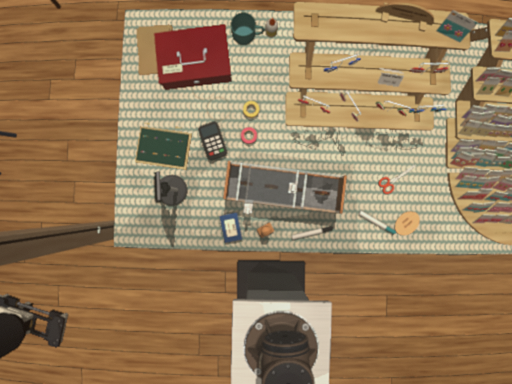

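View pics/wrist0.png

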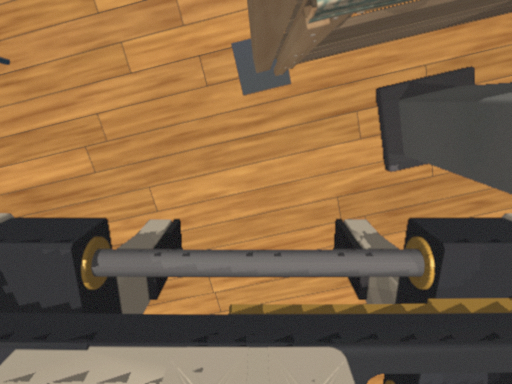

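The top view shows the case around (285,190), with its length along world y and its front towards the robot. The phone stand is at (172,190), and a post stands at the table's left corner near (113,230), so I must swing inside of it. I'll zoom in next.

Run:
```python
import cv2
t=cv2.imread("pics/top0.png");s=cv2.imread("pics/scene0.png")
a=cv2.resize(t[155:255,145:355],None,fx=3.8,fy=3.8,interpolation=cv2.INTER_CUBIC)
cv2.imwrite("pics/topz.png",a[:600,:800])
b=cv2.resize(s[120:300,185:355],None,fx=3.3,fy=3.3,interpolation=cv2.INTER_CUBIC);print(a.shape,b.shape)
cv2.imwrite("pics/scenez.png",b)
```

```text
(380, 798, 3) (594, 561, 3)
```

View pics/topz.png

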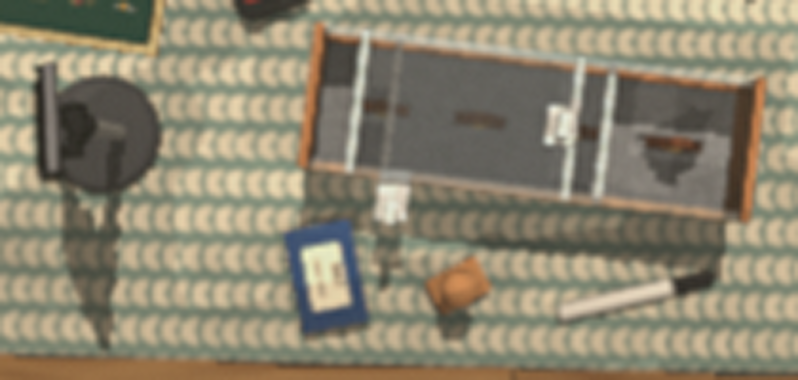

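View pics/scenez.png

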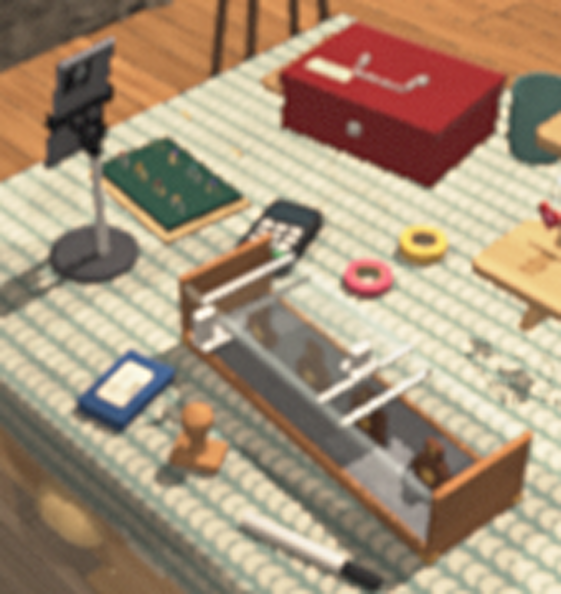

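The zooms show:
- **Upper cover:** it spans its white end strips at 357 and 570 in the top zoom.
- **Lower cover:** it spans about 385 to 605. Its pull is at (392,200) and the upper pull is at (560,125).
- **Slots:** only the right-hand slot (-y) is open. The pendant shapes aren't legible yet.

Next I'll write the helpers, get a first estimate of the case pose and plan a closer wrist view.

```bash
cat > h.py <<'E'
from plant import *
import cv2,numpy as np,pickle
from scipy.spatial.transform import Rotation as Ro
def R(rpy): return Ro.from_euler('xyz',rpy,degrees=True)
def ray(s,uv):
    p=cv2.undistortPoints(np.float64(uv).reshape(-1,1,2),np.array(s["camera_matrix"]),np.array(s["dist"])).reshape(-1,2)
    d=R(s["attitude"]).apply(np.c_[p,np.ones(len(p))]); return np.array(s["origin"]),d/np.linalg.norm(d,axis=1,keepdims=True)
def onz(s,uv,z):
    o,d=ray(s,uv); return o+d*((np.asarray(z)-o[2])/d[:,2])[:,None]
def proj(s,P):
    r=R(s["attitude"]).inv(); P=np.atleast_2d(P); c=r.apply(P-np.array(s["origin"]))
    return cv2.projectPoints(c,np.zeros(3),np.zeros(3),np.array(s["camera_matrix"]),np.array(s["dist"]))[0].reshape(-1,2)
def tri(views):
    A=np.zeros((3,3));b=np.zeros(3)
    for s,uv in views:
        o,d=ray(s,uv);M=np.eye(3)-np.outer(d[0],d[0]);A+=M;b+=M@o
    return np.linalg.solve(A,b)
def go(pts,cur=None):
    """pts: list of (pos,Rotation); prints tool-frame shift cm & rotvec deg from the current pose"""
    o=get_obs(); p0,r0=(o["tool_pos"],R(o["orientation"])) if cur is None else cur
    for p,r in pts:
        print(np.round(r0.inv().apply(np.array(p)-p0)*100,2),np.round((r0.inv()*r).as_rotvec(degrees=True),2))
E
python3 - <<'E'
from h import *
d=pickle.load(open("s0.pkl","rb"));t=d["top"]
f=lambda x,y:(x/3.8+145,y/3.8+155)
c=onz(t,[f(317,25),f(303,165),f(762,78),f(748,218)],np.full(4,.088));print(c)
m=c.mean(0);e=c[[0,1]].mean(0)-c[[2,3]].mean(0);print("case",m,np.linalg.norm(e),np.degrees(np.arctan2(e[1],e[0]))-90)
print(onz(t,[f(392,200),f(560,122)],np.full(2,.108)))
print("phone",onz(t,[f(48,65),f(50,180)],np.full(2,.3)))
print("post",onz(t,[(113,225),(113,238)],np.full(2,0)))
go([((.08,.42,.40),R([180,0,-60])),((.30,.28,.42),R([180,0,-120])),((.46,.0,.30),R([180,-25,-180]))],((0.152,.658,.227),R([180,0,-13.06])))
print(R([180,-25,-180]).as_matrix())
E
```

```text
[[ 0.58648131  0.17674834  0.088     ]
 [ 0.47616195  0.18495184  0.088     ]
 [ 0.55290338 -0.17515551  0.088     ]
 [ 0.44228582 -0.16563084  0.088     ]]
case [0.51445812 0.00522846 0.088     ] 0.3528588087097413 -5.484831426155935
[[ 0.45045895  0.11433609  0.108     ]
 [ 0.51343568 -0.01378163  0.108     ]]
phone [[0.53344326 0.33690573 0.3       ]
 [0.45897597 0.33322707 0.3       ]]
post [[0.38286746 0.55334392 0.        ]
 [0.34069364 0.5522533  0.        ]]
[ -1.64  24.81 -17.3 ] [ 0.   -0.   46.94]
[ 22.96  33.48 -19.3 ] [  0.    -0.   106.94]
[44.87 57.14 -7.3 ] [-36.19   4.14 163.24]
[[-9.06307787e-01 -7.07088698e-17 -4.22618262e-01]
 [-1.10990693e-16  1.00000000e+00  7.07088698e-17]
 [ 4.22618262e-01  1.10990693e-16 -9.06307787e-01]]
```

Run:
```python
from h import *
go([((.08,.42,.40),R([180,0,-60])),((.30,.26,.42),R([180,0,-120])),((.44,.01,.20),Ro.from_euler('z',-185.5,degrees=True)*Ro.from_euler('y',-25,degrees=True)*R([180,0,0]))],((0.152,.658,.227),R([180,0,-13.06])))
print((Ro.from_euler('z',-185.5,degrees=True)*Ro.from_euler('y',-25,degrees=True)*R([180,0,0])).as_matrix())
```

```text
[ -1.64  24.81 -17.3 ] [ 0.   -0.   46.94]
[ 23.41  35.43 -19.3 ] [  0.    -0.   106.94]
[42.7  56.62  2.7 ] [-37.36   2.47 168.51]
[[-9.02135326e-01  9.58457525e-02 -4.20672611e-01]
 [ 8.68657519e-02  9.95396198e-01  4.05061653e-02]
 [ 4.22618262e-01  1.11022302e-16 -9.06307787e-01]]
```

Request:
{"fn": "play_rows", "kwargs": {"commands": [[[-1.6,24.8,-17.3,0,0,47,1],[-1.6,24.8,-17.3,0,0,47,1],[-1.6,24.8,-17.3,0,0,47,1],[-1.6,24.8,-17.3,0,0,47,1],[-1.6,24.8,-17.3,0,0,47,1],[-1.6,24.8,-17.3,0,0,47,1],[-1.6,24.8,-17.3,0,0,47,1],[-1.6,24.8,-17.3,0,0,47,1],[23.4,35.4,-19.3,0,0,107,1],[23.4,35.4,-19.3,0,0,107,1],[23.4,35.4,-19.3,0,0,107,1],[23.4,35.4,-19.3,0,0,107,1],[23.4,35.4,-19.3,0,0,107,1],[23.4,35.4,-19.3,0,0,107,1],[23.4,35.4,-19.3,0,0,107,1],[23.4,35.4,-19.3,0,0,107,1],[23.4,35.4,-19.3,0,0,107,1]]]}}

```text
clock: 1.57
tool_pos: [0.3015, 0.2586, 0.4193]
orientation: [180.0, -0.0, -120.7]
force: [-0.4, 0.2, 0.6]
opening: 0.0876
gripper_force: 0.0
```

Run:
```python
from h import *
print(get_obs()["tool_pos"],get_obs()["orientation"])
r=Ro.from_euler('z',-185.5,degrees=True)*Ro.from_euler('y',25,degrees=True)*R([180,0,0])
go([((.44,.01,.20),r)]);print(r.as_matrix())
```

```text
[0.30150672 0.25863428 0.41934845] [ 1.79995495e+02 -2.37829470e-02 -1.20654441e+02]
[ 14.32 -24.59  21.94] [ 14.13 -22.28  63.77]
[[-9.02135326e-01  9.58457525e-02  4.20672611e-01]
 [ 8.68657519e-02  9.95396198e-01 -4.05061653e-02]
 [-4.22618262e-01  1.11022302e-16 -9.06307787e-01]]
```

Request:
{"fn": "play_rows", "kwargs": {"commands": [[[14.3,-24.6,10,14.1,-22.3,63.8,1],[14.3,-24.6,10,14.1,-22.3,63.8,1],[14.3,-24.6,10,14.1,-22.3,63.8,1],[14.3,-24.6,10,14.1,-22.3,63.8,1],[14.3,-24.6,10,14.1,-22.3,63.8,1],[14.3,-24.6,22,14.1,-22.3,63.8,1],[14.3,-24.6,22,14.1,-22.3,63.8,1],[14.3,-24.6,22,14.1,-22.3,63.8,1],[14.3,-24.6,22,14.1,-22.3,63.8,1],[14.3,-24.6,22,14.1,-22.3,63.8,1],[14.3,-24.6,22,14.1,-22.3,63.8,1],[14.3,-24.6,22,14.1,-22.3,63.8,1],[14.3,-24.6,22,14.1,-22.3,63.8,1]]]}}

```text
clock: 2.65
tool_pos: [0.4419, 0.0117, 0.2009]
orientation: [-179.9, 24.7, 175.3]
force: [0.6, 0.1, 0.6]
opening: 0.0876
gripper_force: 0.0
```

Run:
```python
from h import *
s=snapshot("wrist");pickle.dump(s,open("s1.pkl","wb"));print(get_obs()["clock"],s["origin"],s["attitude"])
cv2.imwrite("pics/w1.png",cv2.resize(s["frame"][:,:,::-1],None,fx=1.5625,fy=1.5625,interpolation=cv2.INTER_CUBIC))
```

```text
2.7 [0.30996419 0.02107882 0.31430757] [1.39422622e+02 7.24101706e-02 8.53202345e+01]
```

View pics/w1.png

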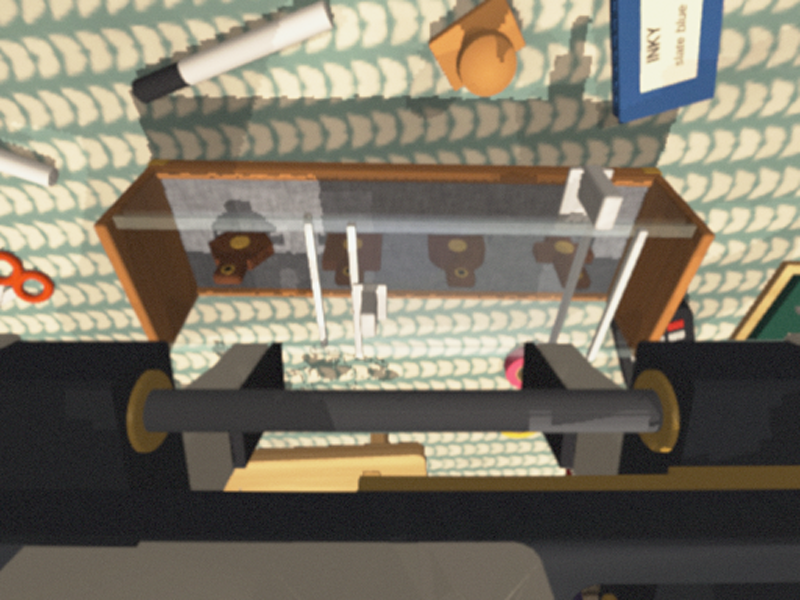

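Run:
```python
from h import *
s=pickle.load(open("s1.pkl","rb"))
f=s["frame"][120:195,120:400,::-1][::-1,::-1]
cv2.imwrite("pics/w1z.png",cv2.resize(f,(800,int(75*800/280)),interpolation=cv2.INTER_CUBIC))
```

```text
(no output)
```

View pics/w1z.png

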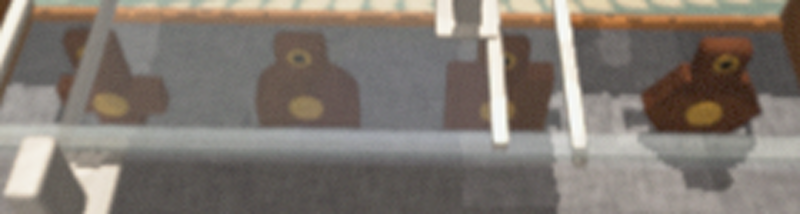

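The rightmost pendant (case y -120, w1 at (240,245)) is the hexagon. Going left come the square, the arch and the cross. No glass lies over the hexagon: the nearest edge strip is at w1 (315,280). I'll measure the case in this view and find the hexagon's stud and tab.

Run:
```python
from h import *
s=pickle.load(open("s1.pkl","rb"));t=pickle.load(open("s0.pkl","rb"))
k=1.5625
c=onz(s,[(97/k,222/k),(712/k,235/k)],[.088]*2);e=c[1]-c[0];L=np.linalg.norm(e[:2]);ey=e[:2]/L;ex=np.array([ey[1],-ey[0]])
print("front corners",c,L,np.degrees(np.arctan2(-ey[0],ey[1])))
m=c.mean(0)[:2]+.058*ex;print("case mid",m,"slot-120",m-.12*ey)
for q in(.004,-.168):pass
f=s["frame"]; hsv=cv2.cvtColor(f,cv2.COLOR_RGB2HSV)
x0,y0,x1,y1=125,138,185,185
roi=hsv[y0:y1,x0:x1]
br=cv2.inRange(roi,(15,110,90),(35,255,255)); n,l,st,ce=cv2.connectedComponentsWithStats(br)
for i in range(1,n):
    if st[i,4]>5: print("brass",st[i],ce[i]+[x0,y0],onz(s,[ce[i]+[x0,y0]],[.027]),onz(s,[ce[i]+[x0,y0]],[.057]))
dk=cv2.inRange(roi,(0,90,20),(16,255,110)); n,l,st,ce=cv2.connectedComponentsWithStats(dk)
for i in range(1,n):
    if st[i,4]>30: print("dark",st[i],ce[i]+[x0,y0])
print("\n".join("".join("#" if b else ("o" if a else ".") for a,b in zip(br[r],dk[r])) for r in range(y1-y0)))
# wall/edge pixel of covers
print("tcp",get_obs()["tool_pos"])
```

```text
front corners [[ 0.43779382 -0.16393032  0.088     ]
 [ 0.47512799  0.18758629  0.088     ]] 0.3534936517889407 -6.062591293437262
case mid [0.51413652 0.00570232] slot-120 [ 0.50146274 -0.11362653]
brass [22 13 13  9 94] [153.11702128 154.72340426] [[ 0.49763914 -0.11618203  0.027     ]] [[ 0.47804255 -0.10184956  0.057     ]]
brass [17 32  8  6 23] [145.69565217 172.91304348] [[ 0.5231212  -0.13347203  0.027     ]] [[ 0.50086383 -0.11733418  0.057     ]]
dark [ 10  11  40  33 787] [153.15628971 162.27318933]
dark [ 0 42 43  5 48] [143.83333333 183.77083333]
............................................................
............................................................
............................................................
............................................................
............................................................
............................................................
............................................................
............................................................
..............................................
[... 1671 characters left out ...]
...#####ooooooo########............................
............########oo##########............................
............###################.............................
...........#########.##########.............................
............#..............###..............................
............#...............##..............................
#...........#...............##..............................
#............###...........##...............................
#...........................................................
##..........................................................
###########################################..#.##...........
tcp [0.44197312 0.01200747 0.20105943]
```

Run:
```python
from h import *
go([((.503,-.116,.22),R([180,0,-95.8])),((.503,-.116,.125),R([180,0,-95.8]))])
```

```text
[ -7.28 -12.25   1.27] [-19.17  19.45 -87.45]
[ -3.31 -12.24   9.9 ] [-19.17  19.45 -87.45]
```

Request:
{"fn": "play_rows", "kwargs": {"commands": [[[-7.3,-12.3,1.3,-19.2,19.5,-87.5,0.35],[-7.3,-12.3,1.3,-19.2,19.5,-87.5,0.35],[-7.3,-12.3,1.3,-19.2,19.5,-87.5,0.35],[-7.3,-12.3,1.3,-19.2,19.5,-87.5,0.35],[-7.3,-12.3,1.3,-19.2,19.5,-87.5,0.35],[-7.3,-12.3,1.3,-19.2,19.5,-87.5,0.35],[-7.3,-12.3,1.3,-19.2,19.5,-87.5,0.35],[-7.3,-12.3,1.3,-19.2,19.5,-87.5,0.35],[-7.3,-12.3,1.3,-19.2,19.5,-87.5,0.35],[-7.3,-12.3,1.3,-19.2,19.5,-87.5,0.35],[-7.3,-12.3,1.3,-19.2,19.5,-87.5,0.35],[-7.3,-12.3,1.3,-19.2,19.5,-87.5,0.35],[-7.3,-12.3,1.3,-19.2,19.5,-87.5,0.35],[-7.3,-12.3,1.3,-19.2,19.5,-87.5,0.35],[-3.3,-12.2,9.9,-19.2,19.5,-87.5,0.35],[-3.3,-12.2,9.9,-19.2,19.5,-87.5,0.35],[-3.3,-12.2,9.9,-19.2,19.5,-87.5,0.35],[-3.3,-12.2,9.9,-19.2,19.5,-87.5,0.35],[-3.3,-12.2,9.9,-19.2,19.5,-87.5,0.35]]]}}

```text
clock: 4.28
tool_pos: [0.5034, -0.1141, 0.1253]
orientation: [179.9, 0.1, -95.8]
force: [-0.4, 0.1, -0.2]
opening: 0.0304
gripper_force: 0.0
```

Run:
```python
from h import *
s=snapshot("wrist");pickle.dump(s,open("s2.pkl","wb"));o=get_obs();print(o["tool_pos"],o["orientation"],o["joint_pos"],o["opening"])
ey=np.array([.105,.9945,0]);ex=np.array([.9945,-.105,0])
P=np.array([.503,-.116,0])
print(proj(s,[P+a*ex+b*ey+[0,0,.066] for a in(-.0045,.0045) for b in(-.01,.01)]),proj(s,o["tool_pos"]))
cv2.imwrite("pics/w2.png",s["frame"][:,:,::-1])
```

```text
[ 0.50424335 -0.11423681  0.12651342] [-1.79898979e+02  1.43559932e-01 -9.58946930e+01] [  8.92159162  10.91053512 -26.95992614  -0.14334918 -51.99525246
 -14.72827958] 0.030507021276398563
[[264.7614199  187.87620843]
 [264.47576037 212.63986251]
 [252.86702286 187.82554874]
 [252.86447047 212.59129361]] [[257.28697146 237.35110431]]
```

View pics/w2.png

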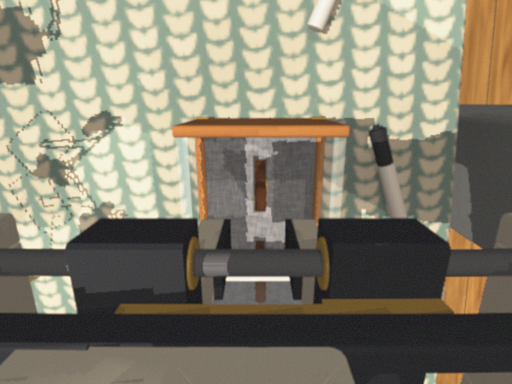

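The wrist view shows the tab at columns 254–267, rows 186–212. That is about 1 mm off the finger centre line, so I'll shift slightly, descend and pinch.

Request:
{"fn": "play_rows", "kwargs": {"commands": [[[0.2,0.2,3,0,0,0,0.35],[0.2,0.2,4.5,0,0,0,0.35],[0.2,0.2,6,0,0,0,0.35],[0.2,0.2,7.2,0,0,0,0.35],[0.2,0.2,8.0,0,0,0,0.35],[0.2,0.2,8.4,0,0,0,0.35],[0.2,0.2,8.4,0,0,0,0.35],[0.2,0.2,8.4,0,0,0,0],[0.2,0.2,8.4,0,0,0,0],[0.2,0.2,8.4,0,0,0,0],[0.2,0.2,8.4,0,0,0,0],[0.2,0.2,8.4,0,0,0,0],[0.2,0.2,8.4,0,0,0,0]]]}}

```text
clock: 5.42
tool_pos: [0.5021, -0.1164, 0.0422]
orientation: [-179.9, 0.1, -95.9]
force: [-1.9, 1.0, 4.9]
opening: 0.0088
gripper_force: 30.0
```

The tab is held (opening 8.8 mm). I'll lift straight up and then set up a look at the phone's back.

Request:
{"fn": "play_rows", "kwargs": {"commands": [[[0,0,-1,0,0,0,0],[0,0,-3,0,0,0,0],[0,0,-6,0,0,0,0],[0,0,-10,0,0,0,0],[0,0,-14,0,0,0,0],[0,0,-18,0,0,0,0],[0,0,-22,0,0,0,0],[0,0,-26,0,0,0,0],[0,0,-30,0,0,0,0],[0,0,-34,0,0,0,0],[0,0,-36,0,0,0,0],[0,0,-36,0,0,0,0]]]}}

```text
clock: 6.42
tool_pos: [0.5025, -0.1177, 0.4082]
orientation: [-179.4, 0.1, -95.9]
force: [0.1, -0.0, 0.9]
opening: 0.009
gripper_force: 30.0
```

Run:
```python
from h import *
d=pickle.load(open("s0.pkl","rb"))
print("phone top corner",tri([(d["top"],(48/3.8+145,65/3.8+155)),(d["scene"],(113/3.3+185,40/3.3+120))]),tri([(d["top"],(47/3.8+145,180/3.8+155)),(d["scene"],(62/3.3+185,70/3.3+120))]))
r=R([180,0,-90])*Ro.from_euler('y',30,degrees=True)
print(r.as_matrix())
go([((.49,.17,.42),r)])
go([((.49,.17,.42),R([180,0,-90])*Ro.from_euler('y',-30,degrees=True))])
```

```text
phone top corner [0.53729618 0.34544316 0.26243577] [0.46374052 0.34055109 0.26137742]
[[ 1.45716772e-16 -1.00000000e+00 -8.32667268e-17]
 [-8.66025404e-01 -7.63278329e-17 -5.00000000e-01]
 [ 5.00000000e-01  1.38777878e-16 -8.66025404e-01]]
[-28.49   4.19  -1.15] [ 0.95 30.08 -5.92]
[-28.49   4.19  -1.15] [ -2.14 -29.87  -5.6 ]
```

Request:
{"fn": "play_rows", "kwargs": {"commands": [[[-28.5,4.2,4.9,-2.1,-29.9,-5.6,0],[-28.5,4.2,4.9,-2.1,-29.9,-5.6,0],[-28.5,4.2,4.9,-2.1,-29.9,-5.6,0],[-28.5,4.2,4.9,-2.1,-29.9,-5.6,0],[-28.5,4.2,4.9,-2.1,-29.9,-5.6,0],[-28.5,4.2,4.9,-2.1,-29.9,-5.6,0],[-28.5,4.2,4.9,-2.1,-29.9,-5.6,0],[-28.5,4.2,4.9,-2.1,-29.9,-5.6,0],[-28.5,4.2,4.9,-2.1,-29.9,-5.6,0],[-28.5,4.2,4.9,-2.1,-29.9,-5.6,0],[-28.5,4.2,4.9,-2.1,-29.9,-5.6,0],[-28.5,4.2,4.9,-2.1,-29.9,-5.6,0]]]}}

```text
clock: 7.42
tool_pos: [0.4892, 0.1698, 0.3535]
orientation: [179.5, 30.1, -90.4]
force: [-0.5, -0.0, -0.9]
opening: 0.0089
gripper_force: 30.0
```

Run:
```python
from h import *
s=snapshot("wrist");pickle.dump(s,open("s3.pkl","wb"));o=get_obs();print(o["tool_pos"],o["orientation"],s["origin"],o["joint_pos"])
cv2.imwrite("pics/w3.png",cv2.resize(s["frame"][:230,:,::-1],None,fx=1.5625,fy=1.5625,interpolation=cv2.INTER_CUBIC))
```

```text
[0.48922694 0.16982443 0.3534803 ] [179.45347238  30.05504815 -90.36917545] [0.49026507 0.02514861 0.45392666] [ 17.61140498   0.48442439  -2.74790089 -29.24769349 -78.80818722
 -14.07244736]
```

View pics/w3.png

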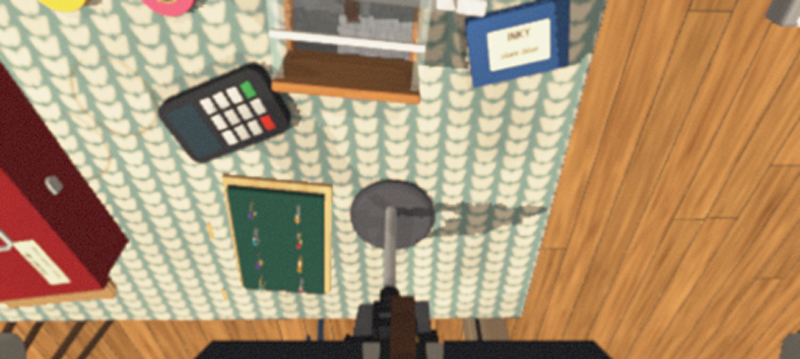

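The gripper hides the phone here; the stand's foot is at (392,215). I'll tilt 20° more so the camera looks under the gripper at the phone.

Request:
{"fn": "play_rows", "kwargs": {"commands": [[[-5.8,0,-2.1,0,-20,0,0],[-5.8,0,-2.1,0,-20,0,0],[-5.8,0,-2.1,0,-20,0,0],[-5.8,0,-2.1,0,-20,0,0],[-5.8,0,-2.1,0,-20,0,0],[-5.8,0,-2.1,0,-20,0,0]]]}}

```text
clock: 7.97
tool_pos: [0.4899, 0.2092, 0.4003]
orientation: [179.2, 49.9, -90.7]
force: [-0.5, 0.4, -0.4]
opening: 0.0085
gripper_force: 30.0
```

Run:
```python
from h import *
s=snapshot("wrist");pickle.dump(s,open("s4.pkl","wb"));o=get_obs();print(o["tool_pos"],o["orientation"],s["origin"],o["joint_pos"])
cv2.imwrite("pics/w4.png",cv2.resize(s["frame"][60:230,150:400,::-1],None,fx=3,fy=3,interpolation=cv2.INTER_CUBIC))
```

```text
[0.4895848  0.20997486 0.40056991] [179.27501414  49.92348091 -90.59480295] [0.49041156 0.0390479  0.44618445] [  5.20654541   2.05911121   0.89537752 -49.88947969 -85.53722486
  -2.84720886]
```

View pics/w4.png

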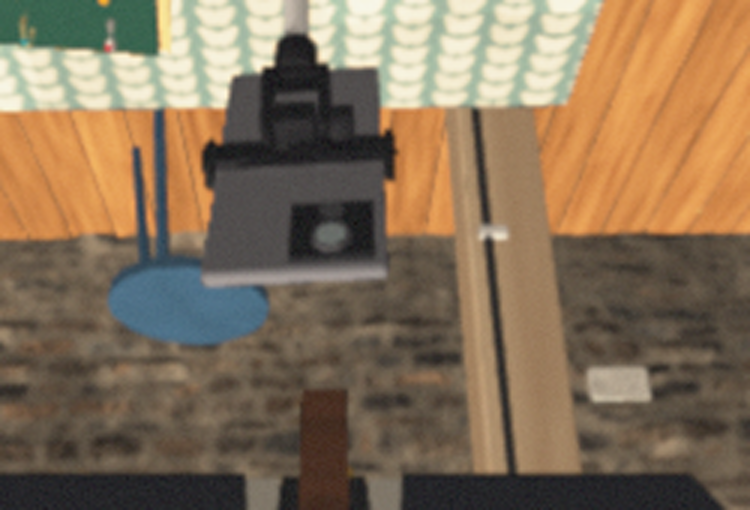

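The phone's back is clear in this crop: corners near (238,75), (380,68), (205,274) and (386,266), and the big lens at (331,236). I'll fit edge lines and solve the pose with position, yaw and tilt, checking it against the other views.

```bash
cat > ph.py <<'E'
from h import *
from scipy.optimize import least_squares
Y=np.array
PT={"bl":(0,-.052,-.135),"br":(0,.022,-.135),"tl":(0,-.052,.015),"tr":(0,.022,.015),"lens":(0,0,0)}
def Rp(yaw,tilt,roll=0): # phone frame: x away from the viewer; looks along -x, down by tilt
    return Ro.from_euler('z',yaw)*Ro.from_euler('y',-tilt)*Ro.from_euler('x',roll)
def fit(obs,x0=(.48,.34,.245,np.pi/2,.2,0),roll=True):
    def res(x):
        e=[]
        for s,k,uv,w in obs:
            p=np.array(x[:3])+Rp(x[3],x[4],x[5] if roll else 0).apply(PT[k]); e+=list((proj(s,p)[0]-uv)*w)
        return np.array(e)
    r=least_squares(res,x0);return r.x,r.fun
E
cat > edge.py <<'E'
from h import *
def edge(g,p,q,hw=3,n=25,marg=.15,sgn=0):
    """fit a line to the strongest gradient across p-q"""
    p,q=np.array(p,float),np.array(q,float);t=(q-p)/np.linalg.norm(q-p);nn=np.array([-t[1],t[0]])
    k=np.arange(-hw,hw+.01,.25);pts=[]
    for a in np.linspace(marg,1-marg,n):
        c=p+a*(q-p);xy=c+k[:,None]*nn
        v=cv2.remap(g,xy[:,0].astype(np.float32)[None],xy[:,1].astype(np.float32)[None],cv2.INTER_LINEAR).astype(float)
        v=v.reshape(len(k),-1);d=np.abs(np.gradient(v,axis=0)).sum(1);w=d**2;j=d.argmax()
        sl=slice(max(0,j-4),j+5);pts.append(c+(w[sl]*k[sl]).sum()/w[sl].sum()*nn)
    l=cv2.fitLine(np.float32(pts),cv2.DIST_HUBER,0,.01,.01).ravel()
    r=(np.array(pts)-l[2:])@[-l[1],l[0]];return l,np.median(abs(r))
def isect(a,b):
    A=np.c_[a[:2],-b[:2]];s=np.linalg.solve(A,b[2:]-a[2:]);return a[2:]+s[0]*a[:2]
E
python3 - <<'E'
from edge import *; from ph import *
s=pickle.load(open("s4.pkl","rb"));g=cv2.GaussianBlur(s["frame"],(0,0),.6)
f=lambda x,y:np.array([x/3+150-.33,y/3+60-.33])
bl,br,tl,tr=f(238,75),f(380,68),f(205,273),f(386,265)
L=[edge(g,bl,tl,marg=.1),edge(g,br,tr,marg=.1),edge(g,tl,tr),edge(g,bl,br,marg=.05)]
print([round(l[1],2) for l in L])
c={"tl":isect(L[0][0],L[2][0]),"tr":isect(L[1][0],L[2][0]),"bl":isect(L[0][0],L[3][0]),"br":isect(L[1][0],L[3][0]),"lens":f(331,236)}
pick=dict(tl=tl,tr=tr,bl=bl,br=br,lens=c["lens"])
for k in c:print(k,pick[k],c[k])
for C in(pick,c):
  for roll in(0,1):
    x,r=fit([(s,k,C[k],1) for k in C],roll=roll);print(np.round(x[:3],4),np.round(np.degrees(x[3:]),2),"tilt",x[4].round(3),np.round(r,1))
# grey column profile at lens col and across rows near the top edge / lens
for u in (222,228,234,243,262,275): print(u,s["frame"][140:158,u].mean(1).astype(int))
print(s["frame"][128:150:2,246:276].mean(2).astype(int))
E
```

```text
[np.float64(0.17), np.float64(0.42), np.float64(0.16), np.float64(0.63)]
tl [218.00333333 150.67      ] [216.4721  151.10059]
tr [278.33666667 148.00333333] [278.9886  147.54773]
bl [229.00333333  84.67      ] [227.09859  82.40149]
br [276.33666667  82.33666667] [276.4845    81.664795]
lens [260.00333333 138.33666667] [260.00333333 138.33666667]
[0.4855 0.3556 0.2405] [95.48 16.84  0.  ] tilt 0.294 [ 0.1 -0.3  0.1 -1.1 -0.5  0.6 -0.3 -0.7  0.5  1.5]
[0.4857 0.3564 0.2402] [94.86 16.76  0.54] tilt 0.292 [-0.1 -0.7 -0.2 -0.8 -0.1  0.3  0.1 -0.4  0.3  1.6]
[0.4857 0.3444 0.2476] [94.33 17.07  0.  ] tilt 0.298 [-0.1 -1.   0.2 -0.3 -0.2  1.1 -0.6 -1.2  0.5  1.4]
[0.4858 0.3448 0.2475] [93.91 17.03  0.37] tilt 0.297 [-0.2 -1.2  0.  -0.1  0.1  0.8 -0.3 -1.   0.3  1.5]
222 [ 77  76  76  81  76  77  80  81  78  86 100 129 146 158 155 140 118 109]
228 [ 80  76  78  78  79  79  78  79  77  85 107 133 153 157 145 117 110 106]
234 [ 76  77  76  79  78  78  78  77  77  89 115 137 155 157 132  95  90 107]
243 [ 78  78  79  78  80  80  79  78  83 100 122 143 156 155 136 109 108 111]
262 [ 90  79  78
[... 815 characters left out ...]
108 106 106 105 107 108
   98  70  55  42  28  31  33  28  23  31  47  74]
 [ 49  35  29  35  29  34  30  45  61  74  89  99 100 102 104  98  90  75
   63  56  47  37  31  29  29  33  29  33  42  72]
 [ 50  32  30  31  29  37  31  31  48  65  78  86  86  83  81  83  78  65
   51  39  26  27  33  31  26  29  27  30  39  64]
 [ 48  25  35  29  32  33  34  27  35  34  40  49  54  54  49  47  47  44
   40  40  41  37  44  42  42  43  40  41  46  65]
 [ 57  50  51  47  51  54  55  55  51  53  56  59  55  56  63  62  61  62
   64  59  59  65  60  64  64  65  66  65  68  77]
 [ 83  85  85  84  86  87  87  88  89  86  91  92  92  94  93  94  93  99
   96  98 100 103 101 103 104 103 104 101 107 106]]
```

Request:
{"fn": "play_rows", "kwargs": {"commands": [[[4.2,10,-0.4,0,0,0,0],[4.2,10,-0.4,0,0,0,0],[4.2,10,-0.4,0,0,0,0],[4.2,10,-0.4,0,0,0,0],[4.2,10,-0.4,0,0,0,0],[4.2,10,-0.4,0,0,0,0],[4.2,10,-0.4,0,0,0,0]]]}}

```text
clock: 8.6
tool_pos: [0.3896, 0.181, 0.3721]
orientation: [179.3, 50.0, -90.5]
force: [-0.0, -0.0, -0.6]
opening: 0.0087
gripper_force: 30.0
```

Run:
```python
from h import *
s=snapshot("wrist");pickle.dump(s,open("s5.pkl","wb"));print(get_obs()["joint_pos"])
```

```text
[  2.06162638  -6.03084028 -10.41795912 -50.17700068 -85.95070856
   1.7215915 ]
```

Request:
{"fn": "play_rows", "kwargs": {"commands": [[[0,-20,0,0,0,0,0],[0,-20,0,0,0,0,0],[0,-20,0,0,0,0,0],[0,-20,0,0,0,0,0],[0,-20,0,0,0,0,0],[0,-20,0,0,0,0,0],[0,-20,0,0,0,0,0],[0,-20,0,0,0,0,0],[0,-20,0,0,0,0,0]]]}}

```text
clock: 9.4
tool_pos: [0.5886, 0.1806, 0.3701]
orientation: [179.2, 50.0, -90.6]
force: [-0.1, 0.5, 0.0]
opening: 0.009
gripper_force: 30.0
```

Run:
```python
from edge import *; from ph import *
s=snapshot("wrist");pickle.dump(s,open("s6.pkl","wb"));print(get_obs()["joint_pos"])
S=[pickle.load(open(f"s{i}.pkl","rb")) for i in(4,5,6)]
V=[]
x=np.array([.4857,.350,.244,np.radians(94.5),.296,0])
for s in S:
    g=cv2.GaussianBlur(s["frame"],(0,0),.6);gr=cv2.cvtColor(s["frame"],cv2.COLOR_RGB2GRAY)
    c={k:proj(s,x[:3]+Rp(*x[3:]).apply(v))[0] for k,v in PT.items()}
    u,v=c["lens"].astype(int); # lens blob: bright inside the black module
    w=gr[v-9:v+7,u-9:u+10].copy();w=cv2.GaussianBlur(w,(0,0),.7);b=cv2.inRange(w,72,255)
    n,l,st,ce=cv2.connectedComponentsWithStats(b)
    for i in range(1,n):print("blob",st[i],ce[i]+[u-9,v-9],"pred",c["lens"])
    L=[edge(g,c["tl"],c["tr"],hw=5),edge(g,c["bl"],c["tl"],hw=5,marg=.05),edge(g,c["br"],c["tr"],hw=5,marg=.05)]
    for l in L:print(l[0].round(3),l[1].round(2))
    print("corners",isect(L[0][0],L[1][0]),c["tl"],isect(L[0][0],L[2][0]),c["tr"])
```

```text
[  1.33235602  12.75838582   9.62535647 -50.1239553  -87.26395441
   1.21136553]
blob [ 4  4 11 10 78] [259.55128205 138.26923077] pred [260.36409903 139.76187914]
[ 9.98000e-01 -6.90000e-02  2.45843e+02  1.49989e+02] 1.06
[ 1.60000e-01 -9.87000e-01  2.20522e+02  1.22181e+02] 0.48
[3.60000e-02 9.99000e-01 2.77592e+02 1.11590e+02] 1.04
corners [215.6737  152.08427] [217.12250469 150.05150693] [278.9     147.69296] [278.75016377 147.06913425]
blob [ 0  6 11 10 78] [176.76923077 171.02564103] pred [181.12762583 170.8171438 ]
[ 9.98000e-01 -6.10000e-02  1.71301e+02  1.82112e+02] 0.3
[  0.356  -0.935 151.462 140.428] 0.16
[  0.288  -0.958 204.692 147.076] 1.16
corners [134.74908 184.33945] [138.26288437 181.14913687] [194.58372 180.69319] [196.36643517 178.8714808 ]
blob [ 8  5 11 10 77] [340.87012987 171.11688312] pred [337.79501508 171.54975972]
[ 9.99000e-01 -3.50000e-02  3.29125e+02  1.82175e+02] 0.16
[9.70000e-02 9.95000e-01 2.94259e+02 1.43293e+02] 0.53
[3.15000e-01 9.49000e-01 3.49553e+02 1.42518e+02] 0.7
corners [298.15    183.25092] [297.52700646 181.93054977] [362.3483  181.02017] [357.79850904 179.60609144]
```

```bash
cat > ori.py <<'E'
from edge import *; from ph import *
S=[pickle.load(open(f"s{i}.pkl","rb")) for i in(4,5,6)]
B=[(259.55,138.27),(176.77,171.03),(340.87,171.12)]
ln=tri(list(zip(S,B)));print("lens",ln,[(proj(s,ln)[0]-b).round(2) for s,b in zip(S,B)])
x=np.r_[ln,np.radians(94.0),.296,0]
def planen(s,l):
    o,d=ray(s,[l[2:]-12*l[:2],l[2:]+12*l[:2]]);n=np.cross(d[0],d[1]);return n/np.linalg.norm(n)
for it in range(4):
    N={"l":[],"r":[],"t":[]};C={"tl":[],"tr":[]};Q=[]
    for s in S:
        g=cv2.GaussianBlur(s["frame"],(0,0),.6)
        P=lambda y,z:proj(s,x[:3]+Rp(*x[3:]).apply((0,y,z)))[0]
        hw=4 if it<2 else 2.5
        t=edge(g,P(-.052,.015),P(.022,.015),hw=hw)
        l=edge(g,P(-.052,-.125),P(-.052,.012),hw=hw,marg=0)
        r=edge(g,P(.022,-.125),P(.022,.012),hw=hw,marg=0)
        for k,e in zip("ltr",(l,t,r)):N[k].append(planen(s,e[0]))
        C["tl"].append((s,isect(t[0],l[0])));C["tr"].append((s,isect(t[0],r[0])));Q.append([round(float(e[1]),2) for e in(l,t,r)])
    dl,dr,dt=[np.linalg.svd(np.array(N[k]))[2][-1]*1 for k in"lrt"]
    dl*=np.sign(dl[2]);dr*=np.sign(dr[2])
    tl,tr_=tri(C["tl"]),tri(C["tr"]);e=tr_-tl
    print(it,"side dirs",dl.round(3),dr.round(3),"tilt l,r",np.arctan2(-dl[1],dl[2]).round(3),np.arctan2(-dr[1],dr[2]).round(3),"tl,tr",tl.round(4),tr_.round(4),"w",np.linalg.norm(e).round(4),"yaw",np.degrees(np.arctan2(-e[0],e[1])).round(2),Q)
    z=dl+dr;z/=np.linalg.norm(z);tilt=np.arccos(z[2])
    yaw=np.arctan2(-e[0],e[1]);x[3]=yaw;x[4]=tilt
    r=Rp(*x[3:]);print("  lens from corners", (tl+tr_)/2-r.apply((0,-.015,.015)),"tilt",tilt,"yaw via z",np.degrees(np.arctan2(-z[1],-z[0])))
E
python3 ori.py
```

```text
lens [0.48674026 0.33467753 0.25172432] [array([ 0.1 , -0.13]), array([-0.03, -0.28]), array([-0.08,  0.4 ])]
0 side dirs [ 0.025 -0.323  0.946] [ 0.027 -0.381  0.924] tilt l,r 0.329 0.391 tl,tr [0.5385 0.3375 0.2666] [0.4643 0.3244 0.2701] w 0.0754 yaw 100.02 [[0.3, 0.15, 1.02], [1.26, 0.11, 1.34], [0.46, 0.24, 1.05]]
  lens from corners [0.48569724 0.33359124 0.25432121] tilt 0.36124936315048867 yaw via z 94.21395801487351
1 side dirs [ 0.021 -0.314  0.949] [ 0.045 -0.27   0.962] tilt l,r 0.319 0.273 tl,tr [0.5379 0.3407 0.265 ] [0.4643 0.3277 0.2684] w 0.0748 yaw 100.01 [[0.2, 0.16, 0.83], [0.39, 0.17, 1.24], [0.5, 0.24, 0.62]]
  lens from corners [0.48554453 0.33596669 0.25235204] tilt 0.2982246756343161 yaw via z 96.46248348919852
2 side dirs [ 0.026 -0.288  0.957] [ 0.057 -0.321  0.945] tilt l,r 0.293 0.327 tl,tr [0.5382 0.3429 0.2639] [0.4662 0.3208 0.2718] w 0.0757 yaw 107.03 [[0.2, 0.19, 0.45], [0.28, 0.19, 1.05], [0.38, 0.15, 0.42]]
  lens from corners [0.48652819 0.33187217 0.25358798] tilt 0.3127204392367724 yaw via z 97.8164897919136
3 side dirs [ 0.084 -0.374  0.924] [ 0.085 -0.292  0.953] tilt l,r 0.384 0.297 tl,tr [0.539  0.3393 0.2665] [0.4668 0.3213 0.271 ] w 0.0745 yaw 104.02 [[0.91, 0.23, 0.59], [1.06, 0.28, 1.22], [1.08, 0.22, 0.69]]
  lens from corners [0.48707882 0.33168444 0.25465754] tilt 0.3507216711918253 yaw via z 104.29732423373102
```

Run:
```python
from h import *
for i,(u0,u1,v0,v1) in zip((4,5,6),((205,290,75,160),(125,215,95,195),(265,375,95,195))):
    s=pickle.load(open(f"s{i}.pkl","rb"));f=s["frame"][v0:v1,u0:u1].astype(int)
    f=cv2.GaussianBlur(f.astype(np.uint8),(0,0),.5).astype(int)
    sat=f.max(2)-f.min(2);m=f.mean(2)
    print(i)
    for r in range(0,v1-v0,2):print(v0+r,"".join("." if sat[r,c]>18 else("k" if m[r,c]<55 else("G" if m[r,c]<100 else "w")) for c in range(u1-u0)))
```

```text
4
75 ......................................kkkkkkkkkkkG...................................
77 ......................................kkkkkkkkkkkk...................................
79 ....................................wGkkkkkkkkkkkk...................................
81 .....................................kkkkkkkkkkkkkG..................................
83 .................................GkkkkkkkkkkkkkkkkkkkkG.wwGGGwwwwwGGGGw..............
85 .........................wGGGGGGGkkkkkkkkkkkkkkkkkkkkkkGGGGGGGGGGGGGGGww.............
87 .......................GGGGGGGGGkkkkkkkkkkkkkkkkkkkkkkkGGGGGGGGGGGGGGGGw.............
89 ......................GGGGGGGGGGkkkkkkkkkkkkkkkkkkkkkkkGGGGGGGGGGGGGGGGw.............
91 ......................GGGGGGGGGGkkkkkGGGGGGGGGGGGGGkkkkGGGGGGGGGGGGGGGGw.............
93 .....................wGGGGGGGGGGkkkkkGGGGGGGGGGGGGGkkkkGGGGGGGGGGGGGGGGw.............
95 .....................wGGGGGGGGGGkkkkkkkkkkkkkkkkkkkkkkkkkkkkkkGGGGGGGGG..............
97 .....................GGGGGGGGGGGkkkkkkkkkkkkkkkkkkkkkkkkkkkkkkkGGGGGGGG..............
99 .....................GGGGGG
[... 12556 characters left out ...]
..........
183 ........................GGGGGG....GGwwwwwwwwwwwwwwwwwwwwwwwwwwwwwwwwwwwwwwwwwwwwwwwwwwwwwwwwwww.Gk............
185 ........................GGGGG.....wwwwwwwwwwwwwwwwwwwwwwwwwwwwwwwwwwwwwwwwwwwwwwwww..............k............
187 ...................................www....wwwwww...wwwGGGGGGGGGGG................................Gk...........
189 .....................................................GGGGGGGGGGGGGGGGG............................k...........
191 ..................................................................................................k...........
193 ..................................................................................................Gk..........
```

Run:
```python
from ph import *
S=[pickle.load(open(f"s{i}.pkl","rb")) for i in(4,5,6)]
C=[dict(tl=(217,151),tr=(279.3,148.3),bl=(227.9,84.3),br=(275.7,82.3),lens=(259.55,138.27)),
dict(tl=(135.8,182.8),tr=(196.2,180.2),bl=(163,112.8),br=(208.2,110.7),lens=(176.77,171.03)),
dict(tl=(297.8,182.8),tr=(359,181.3),bl=(292.8,112.5),br=(339.2,110.5),lens=(340.87,171.12))]
for ks in (("tl","tr","bl","br"),("tl","tr","bl","br","lens")):
  for roll in(0,1):
    obs=[(s,k,np.array(c[k]),1) for s,c in zip(S,C) for k in ks]
    x,r=fit(obs,roll=roll);print(np.round(x[:3],4),np.round(np.degrees(x[3:]),2),"tilt",x[4].round(3),"\n",r.reshape(-1,2*len(ks)).round(1))
T={k:tri([(s,c[k]) for s,c in zip(S,C)]) for k in C[0]}
for k in T:print(k,T[k].round(4))
w=T["tr"]-T["tl"];h=T["tl"]+T["tr"]-T["bl"]-T["br"];w2=T["br"]-T["bl"]
print(np.linalg.norm(w),np.linalg.norm(w2),np.linalg.norm(h)/2,h/np.linalg.norm(h))
```

```text
[0.4856 0.345  0.2487] [93.83 17.9   0.  ] tilt 0.312 
 [[-0.6 -0.1  0.  -0.1 -1.   1.   0.1  0.4]
 [ 0.3 -0.2 -0.7  0.4  0.5 -0.9  2.1 -1. ]
 [ 0.7  0.6  0.8  0.  -1.9  0.  -0.3 -0.2]]
[0.4856 0.3451 0.2487] [93.68 17.89  0.11] tilt 0.312 
 [[-0.6 -0.2 -0.   0.  -0.9  1.   0.2  0.4]
 [ 0.2 -0.3 -0.8  0.4  0.6 -0.9  2.2 -1. ]
 [ 0.6  0.5  0.7  0.1 -1.8 -0.1 -0.3 -0.1]]
[0.4859 0.3425 0.2493] [94.3  18.43  0.  ] tilt 0.322 
 [[-1.1 -0.8 -0.1 -1.  -1.   1.1  0.2  0.1  0.7  1.7]
 [-0.8 -0.6 -1.5 -0.3  0.3 -0.8  2.  -1.2  2.4  0.8]
 [ 0.6  0.2  1.2 -0.6 -1.7  0.1  0.  -0.3 -1.2  1.5]]
[0.4859 0.3425 0.2493] [9.429e+01 1.843e+01 1.000e-02] tilt 0.322 
 [[-1.1 -0.8 -0.1 -1.  -1.   1.   0.2  0.1  0.7  1.7]
 [-0.8 -0.6 -1.5 -0.3  0.3 -0.8  2.  -1.2  2.4  0.8]
 [ 0.6  0.2  1.2 -0.6 -1.7  0.1  0.1 -0.3 -1.3  1.5]]
tl [0.538  0.3448 0.2624]
tr [0.4637 0.3418 0.2614]
bl [0.5326 0.3822 0.1265]
br [0.4624 0.3779 0.1267]
lens [0.4867 0.3347 0.2517]
0.07439471840786145 0.0703376688376815 0.1402232644916871 [ 0.02418606 -0.26203104  0.96475633]
```

Run:
```python
from ph import *
t=pickle.load(open("s0.pkl","rb"))["top"]
g=t["frame"].mean(2).astype(int)
print(g[168:206:2,150:176])
print(onz(t,[(154,173),(160,173),(154,200),(160,200)],[.264]*4))
```

```text
[[140 142 150 156 150 139 138 145 152 145 137 133 138 147 151 139 132 135
  141 142 133 132 135 143 149 141]
 [181 196 201 194 183 186 192 197 188 165 166 184 193 192 176 166 176 191
  197 181 162 173 191 198 189 159]
 [191 203 198 167 125 105 110 123 113 106 161 195 196 174 155 172 194 200
  191 165 170 197 207 198 167 156]
 [180 197 202 187 137  77  85 120 114 105 156 190 199 191 172 171 183 190
  183 156 155 158 156 162 147 136]
 [136 144 151 140  96  52  79 119 117  98 121 143 153 150 128 108  90  81
   76  75  75  75  76  73  71  71]
 [154 150 141 108  59  39  75 117 118 102 118 112  91  80  78  80  82  84
   84  83  81  78  77  78  76  77]
 [176 165 169 145  89  43  68 114 119  89  77  79  78  79  80  85  84  83
   81  77  76  74  77  77  77  77]
 [163 158 172 148  89  43  63 112 121  93  69  60  55  53  52  51  53  62
   73  76  75  76  76  77  77  77]
 [190 174 170 146  89  41  60 108 120  96  60  42  44  47  49  48  44  47
   65  73  74  76  75  76  77  77]
 [143 141 134 113  71  37  58 106 121 103  66  45  42  49  49  50  47  43
   47  51  74  86  84  80  78  77]
 [151 163 
[... 416 characters left out ...]
  57  53]
 [136 139 143 133  93  47  47  93 123 112  75  50  52  54  56  57  60  69
   72  74  72  74  70  57  53  53]
 [170 155 149 145 109  55  44  83 119 112  76  61  70  74  74  73  74  74
   74  72  73  75  71  57  54  51]
 [170 164 178 180 140  81  51  56  70  63  49  46  56  67  72  74  73  74
   73  74  72  74  71  57  51  52]
 [157 161 178 184 169 126  87  84  91  88  72  66  62  59  63  67  69  71
   72  73  71  73  69  56  52  56]
 [151 143 152 164 167 153 137 145 159 162 136  98  86  87  90  96  79  63
   60  58  60  62  60  52  54  56]]
[[0.5338719  0.35513549 0.264     ]
 [0.53417588 0.33956893 0.264     ]
 [0.46487374 0.35291086 0.264     ]
 [0.46524316 0.33738746 0.264     ]]
```

```bash
cat > fin.py <<'E'
from ph import *
def pose(ln,yaw,tilt,out=.12,up=0,off=.0152):
    r=Rp(np.radians(yaw),tilt);x,y,z=r.as_matrix().T
    return np.array(ln)-out*x+(off+up)*z, Ro.from_matrix(np.c_[y,x,-z])
E
python3 - <<'E'
from fin import *
L=((.4866,.339,.2505),93.5,.31)
A=pose(*L,out=.17,up=.12);B=pose(*L,out=.16,up=.0)
print(A[0],A[1].as_matrix().round(2),B[0]);go([A,B])
E
```

```text
[0.49900144 0.13623826 0.32739553] [[-1.   -0.06 -0.02]
 [-0.06  0.95  0.3 ]
 [ 0.    0.31 -0.95]] [0.49618525 0.18228259 0.21616609]
[ 6.2   8.91 -0.58] [23.87 26.35 84.22]
[11.78  9.11 10.09] [23.87 26.35 84.22]
```

Request:
{"fn": "play_rows", "kwargs": {"commands": [[[6.2,8.9,-0.6,23.9,26.4,84.2,0],[6.2,8.9,-0.6,23.9,26.4,84.2,0],[6.2,8.9,-0.6,23.9,26.4,84.2,0],[6.2,8.9,-0.6,23.9,26.4,84.2,0],[6.2,8.9,-0.6,23.9,26.4,84.2,0],[6.2,8.9,-0.6,23.9,26.4,84.2,0],[6.2,8.9,-0.6,23.9,26.4,84.2,0],[6.2,8.9,-0.6,23.9,26.4,84.2,0],[6.2,8.9,-0.6,23.9,26.4,84.2,0],[6.2,8.9,-0.6,23.9,26.4,84.2,0],[6.2,8.9,-0.6,23.9,26.4,84.2,0],[6.2,8.9,-0.6,23.9,26.4,84.2,0],[6.2,8.9,-0.6,23.9,26.4,84.2,0],[6.2,8.9,-0.6,23.9,26.4,84.2,0],[6.2,8.9,-0.6,23.9,26.4,84.2,0],[6.2,8.9,-0.6,23.9,26.4,84.2,0]]]}}

```text
clock: 10.78
tool_pos: [0.4992, 0.136, 0.3275]
orientation: [162.2, 0.1, -176.4]
force: [0.8, -0.2, -0.8]
opening: 0.0088
gripper_force: 30.0
```

Run:
```python
from fin import *
s=snapshot("wrist");pickle.dump(s,open("s7.pkl","wb"));o=get_obs();print(o["tool_pos"],o["orientation"],o["joint_pos"])
L=((.4866,.339,.2505),93.5,.31);r=Rp(np.radians(93.5),.31)
for k,v in PT.items():print(k,proj(s,np.array(L[0])+r.apply(v)))
go([pose(*L,out=.16),pose(*L)])
```

```text
[0.49925824 0.13575689 0.3275039 ] [ 1.62217120e+02  7.24553398e-02 -1.76400311e+02] [  23.54082782    1.79947475   -5.22116782  -17.09457043  -77.23861915
 -106.96835657]
bl [[371.95506648 188.16548902]]
br [[377.56480638 138.48492383]]
tl [[426.03543292 229.65506255]]
tr [[438.39577465 157.81000268]]
lens [[426.22028452 176.44225196]]
[ 0.03  1.04 12.03] [0.02 0.04 0.12]
[ 0.02  5.04 12.03] [0.02 0.04 0.12]
```

Run:
```python
from h import *
s=pickle.load(open("s7.pkl","rb"));u0,u1,v0,v1=362,462,126,216
f=cv2.GaussianBlur(s["frame"],(0,0),.5)[v0:v1,u0:u1].astype(int)
sat=f.max(2)-f.min(2);m=f.mean(2)
print("    "+"".join(str((u0+c)//10%10) if (u0+c)%10==0 else " " for c in range(u1-u0)))
for r in range(0,v1-v0,2):print(v0+r,"".join("." if sat[r,c]>20 else("k" if m[r,c]<55 else("G" if m[r,c]<100 else "w")) for c in range(u1-u0)))
```

```text
7         8         9         0         1         2         3         4         5         6 
126 ....................................................................................................
128 ....................................................................................................
130 ....................................................................................................
132 ....................................................................................................
134 ....................................................................................................
136 ....................................................................................................
138 ....................................................................................................
140 ................wwGGGGGwwwww.........w..............................................................
142 ................wGGGGGGGGGGGGGwwwwGkkkkkkkkkG.......................................................
144 .................GGGGGGGGGGGGGGGGkkkkkkkkkkkkkkkkkkk......
[... 3017 characters left out ...]
kkkkkkkkGGGGGGGGGGGGGGGGGGGGGGGGGGGGGGGGGGwwwww........GGGGGkkGGGGG...
204 ..........................wGkkkkkkkkkGGGGGGGGGGGGGGGGGGGGGGGGGGGGGGGGGGGwwwww..................GGGGk
206 .........G..................GkkkkkkkkkGGGGGGGGGGGGGGGGGGGGGGGGGGGGGGGGGwwwwww.......................
208 .............................GGkkkkkkkkkGGGGGGGGGGGGGGGGGGGGGGGGGGGGGGGwwwww........................
210 ............................................GGGGGGGGGGGGGGGGGGGGGGGGGGwwwwww........................
212 ................................................GGGGGGGGGGGGGGGGGGGGGGwwwwww........................
214 ....GG.............................................GGGGGGGGGGGGGGGGGGGwwwww.........................
```

Run:
```python
from ph import *
S=[pickle.load(open(f"s{i}.pkl","rb")) for i in(4,5,6,7)]
C=[dict(tl=(217,151),tr=(279.3,148.3),bl=(227.9,84.3),br=(275.7,82.3),lens=(259.55,138.27)),
dict(tl=(135.8,182.8),tr=(196.2,180.2),bl=(163,112.8),br=(208.2,110.7),lens=(176.77,171.03)),
dict(tl=(297.8,182.8),tr=(359,181.3),bl=(292.8,112.5),br=(339.2,110.5),lens=(340.87,171.12)),
dict(tr=(441.7,158),br=(378.2,139.7),lens=(425.2,177.2))]
print("lens tri",tri([(s,c["lens"]) for s,c in zip(S,C)]))
for k in("tr","br"):print(k,tri([(s,c[k]) for s,c in zip(S,C)]))
def res(x,full=0):
    e=[]
    for s,c in zip(S,C):
        for k,uv in c.items():
            v=np.array(PT[k])+(x[6] if k!="lens" else 0,0,0) if True else 0
            e.append(proj(s,x[:3]+Rp(x[3],x[4],x[5]).apply(v))[0]-uv)
    return np.array(e).ravel() if not full else np.array(e)
r=least_squares(lambda x:np.r_[res(x),x[5]*200,(x[6]-.002)*500],[.4866,.339,.2505,1.63,.31,0,0],loss="soft_l1")
print(r.x[:3],np.degrees(r.x[3:6]),r.x[4],r.x[6]);print(res(r.x,1).round(1).tolist())
J=r.jac;cov=np.linalg.inv(J.T@J);print(np.sqrt(np.diag(cov)))
```

```text
lens tri [0.48679434 0.33558205 0.25150511]
tr [0.46424486 0.34054064 0.26205277]
br [0.46269622 0.37611945 0.12790852]
[0.48646479 0.33992531 0.24861077] [9.41624118e+01 1.78411303e+01 3.46828372e-02] 0.31138646549829874 0.0037107840822011157
[[-1.3, 0.1], [-0.4, -0.0], [-1.3, 0.9], [-0.0, -0.0], [0.3, 0.1], [-0.8, 0.1], [-1.6, 0.6], [-0.0, -0.9], [1.7, -1.3], [1.5, -0.6], [0.3, 0.9], [0.8, 0.2], [-2.0, -0.1], [-0.2, -0.4], [-1.3, 0.1], [-0.6, -0.6], [1.6, -1.8], [0.2, -1.3]]
[0.00047758 0.00157538 0.0010412  0.01432631 0.00750903 0.0040455
 0.00090396]
```

Run:
```python
from fin import *
L=((.4866,.3375,.2505),94,.305)
go([pose(*L,out=.16),pose(*L)])
```

```text
[-0.1   0.91 11.9 ] [ 0.31  0.19 -0.36]
[-0.07  4.9  11.92] [ 0.31  0.19 -0.36]
```

Request:
{"fn": "play_rows", "kwargs": {"commands": [[[-0.1,0.9,3,0.3,0.2,-0.4,0],[-0.1,0.9,6,0.3,0.2,-0.4,0],[-0.1,0.9,9,0.3,0.2,-0.4,0],[-0.1,0.9,11,0.3,0.2,-0.4,0],[-0.1,0.9,11.9,0.3,0.2,-0.4,0],[-0.1,2,11.9,0.3,0.2,-0.4,0],[-0.1,3,11.9,0.3,0.2,-0.4,0],[-0.1,4,11.9,0.3,0.2,-0.4,0],[-0.1,4.6,11.9,0.3,0.2,-0.4,0],[-0.1,4.9,11.9,0.3,0.2,-0.4,0],[-0.1,4.9,11.9,0.3,0.2,-0.4,0],[-0.1,4.9,11.9,0.3,0.2,-0.4,0]]]}}

```text
clock: 11.83
tool_pos: [0.4955, 0.2191, 0.2291]
orientation: [162.6, -0.1, -176.0]
force: [0.5, 0.1, -0.3]
opening: 0.0088
gripper_force: 30.0
```

Run:
```python
from fin import *
o=get_obs();print(o["tool_pos"],o["orientation"],o["qvel"].round(2),o["clock"])
L=((.4866,.3375,.2505),94,.305);go([pose(*L)])
s=snapshot("wrist");t=snapshot("scene");pickle.dump((s,t),open("s8.pkl","wb"))
r=Rp(np.radians(94),.305);P=np.array(L[0])-.12*r.apply((1,0,0))
H={"top+":(0,.01,.039),"top-":(0,-.01,.039),"y+":(0,.02425,0),"y-":(0,-.02425,0),"b":(0,0,-.021),"c":(0,0,0)}
for k,v in H.items():
    q=P+r.apply(v);print(k,proj(s,q).round(1),proj(t,q).round(1))
print("lens",proj(s,L[0]),"phone scene",[(k,proj(t,np.array(L[0])+r.apply(v)).round(1).tolist()) for k,v in PT.items()])
c=proj(t,P)[0].astype(int);f=t["frame"][c[1]-22:c[1]+22,c[0]-30:c[0]+22].astype(int);sat=f.max(2)-f.min(2);m=f.mean(2)
print(c)
for y in range(0,44):print(c[1]-22+y,"".join("H" if (m[y,x]<75 and f[y,x,0]-f[y,x,2]>20) else("k" if m[y,x]<45 else("G" if sat[y,x]<20 else ".")) for x in range(52)))
```

```text
[0.49552636 0.21905659 0.2291092 ] [ 1.62562860e+02 -7.37420458e-02 -1.76017253e+02] [-0.62  0.31 -0.33 -0.07  0.11  0.06] 11.8333
[ 0.06 -0.03  0.01] [-0.04 -0.07 -0.04]
top+ [[259.9 233.1]] [[234.1 157. ]]
top- [[259.8 269.1]] [[238.8 154.4]]
y+ [[259.5 184. ]] [[228.7 167.8]]
y- [[259.3 256.1]] [[239.8 161.2]]
b [[259.3 209.7]] [[233.2 169. ]]
c [[259.4 221.3]] [[234.3 164.4]]
lens [[450.07450808 221.34289511]] phone scene [('bl', [[214.9, 163.7]]), ('br', [[199.0, 172.8]]), ('tl', [[220.9, 132.3]]), ('tr', [[203.8, 141.0]]), ('lens', [[208.5, 141.8]])]
[234 164]
142 GkkGGGGGGGGGGH.....HkkkkkGGGHHHHHHGGG...............
143 GkkGGGkkGGGGG.......HHkkkkGH.HGGH.HGGG..............
144 kkkkGGkGGGGGG.........HkkkH..GGGG.HHGGGG............
145 kkkkGkGGGGGGGH.........HkkHHGGGGGGGHHHGGG.........GG
146 kkkkGGGGGGGGGGH.........HHH.GGGGGGGGHHHGGG......GGGG
147 kkkGGGGGGGGGGGH.............GGGGGGkkGHHHGGG....GGGkk
148 GGGGGGGGGGGGGkH..............GGGGGGGGGHHHGGGGGGGGkGG
149 GGGGGGGGGGkkkkH..............GGkkGGGGGGHHHGGGGGkkGGG
150 GGGGGGGGkkkkkH...............GkkkGkGGGkGHHHGkkGkGGGG
151 GGGGGGkkkk
[... 1280 characters left out ...]
..GGGG..........
174 ............................GG..........GG.....G....
175 ...........................G................GG......
176 .................G...........................GG.....
177 .........GG.......G................................G
178 .........GG........G................................
179 ..........G.........G...............................
180 .....................G..........G..................G
181 ...........G....................GG.G.............G..
182 ..................................GGG..........G....
183 .........................G.........GG.......GG......
184 ..........................G.........G.....G.........
185 ...........................G............G...........
```

Run:
```python
from h import *
s,t=pickle.load(open("s8.pkl","rb"))
u0,u1,v0,v1=395,490,190,240
f=cv2.GaussianBlur(s["frame"],(0,0),.5)[v0:v1,u0:u1].astype(int);sat=f.max(2)-f.min(2);m=f.mean(2)
print("    "+"".join(str((u0+c)//10%10) if (u0+c)%10==0 else " " for c in range(u1-u0)))
for r in range(0,v1-v0,2):print(v0+r,"".join("." if sat[r,c]>20 else("k" if m[r,c]<55 else("G" if m[r,c]<100 else "w")) for c in range(u1-u0)))
```

```text
0         1         2         3         4         5         6         7         8         
190 GGGkkkkkkkkkkkkkkkkkGGGGGGGGGGGGGGGGkGkkkkkkkkkkkkkkkkkGGGGGGGGGGGGGGGGGGGGGGG.................
192 GGGkkkkkkkkkkkkkkkkkkGGkkGGGkkGGGkGGkGkkkkkkkkkkkkkkkkkkkkkGGGGGGGGGGGGGGGGGGGGGGG.............
194 GGkkkkkkkkkkkkkkkkkkGGGGkGGGGGkkGkkkkkkkkkkkkkkkkkkkkkkkkkkkkkkkGGGGGGGGGGGGGGGGGGGGGGGGGGG....
196 kkkkkkkkkkkkkkkkkkkGkkkGGGkkGGGGkkGGkkkkkkkkkkkkkkkkkkkkkkkkkkkkkkkkGGGGGGGGGGGGGGGGGGGwwwwwwGG
198 kkkkkkkkkkkkkkkkkkkkGkkkGGGkkkGGGGkkGkkkkkkkkkkkkkkkkkkkkkkkkkkkkkkkkkkkGGGGGGGGGGGGGwwwwwwwwwG
200 kkkkkkkkkkkkkkkkkkGGkkGkGGGGkGGkkGGGkkkkkkkkkkkkkkkkkkkkkkkkkkkkkkkkkkkkkkkkGGGGGGGGwwwwwwwwwww
202 kkkkkkkkkkkkkkkkkkkGGkGGGGGGkGkkkGkGkkkkkkkkkkkkkkkkkkkkkkkkkkkkkkkkkkkkkkkkkGGGGGGGwwwwwwwwwwG
204 kkkkkkkkkkkkkkkkkkGkGGGGkkGGGGGGGGGkkkkkkkkkkkkkkkkkkkkkkkkkkkkkkkkkkkkkkkkkkGGGGGGwwwwwwwwwwwG
206 kkkkkkkkkkkkkkkkkkGkkGGkkGGkkkGGkkkkkkkkkkkkkkkkkkkkkkkkkkkkkkkkkkkkkkkkkkkkkGGGGGGwwwwwwwwwwGG
208 kkkkkkkkkkkkkkkkkkkGGGGGGkkkGkGGGGkkkkkkkkkkkkkkkkkkkkkkkkkkkkkkkkkkkkkkkkkkGGGGGGwwwwwwwwwwwG.
210 kkkkk
[... 790 characters left out ...]

226 kkkkkkkkkkkkkkGkkGGGkGGkGGGkGGGkkkkkkkkkkkkkkkkGGGGGGGGGGGGGGGGGGkkkkkkkGGGGGGwwwwwwwwwwwG...G.
228 kkkkkkkkkkkkkkkkGkGkGkkGGGGGGGkGkkkkkkkkkkkkkkkkkGGGGGGGGGGGGGGGGkkkkkkkkGGGGGwwwwwwwwwwwG...GG
230 kkkkkkkkkkkkkkGGkGGGkGGGGGkkkkGGkkkkkkkkkkkkkkkkkkkGGGGGGkkGGGGGkkkkkkkkkGGGGGwwwwwwwwwwG....GG
232 kkkkkkkkkkkkkkGGGGkkGGGGkGkGkkGGGkkkkkkkkkkkkkkkkkkkkkkkkGGGGGkkkkkkkkkkGGGGGwwwwwwwwwwwG....GG
234 kkkkkkkkkkkkkGGGkGGGGkkGGkGGGkkkGGGkkkkkkkkkkkkkkkkkkkkkkkkkkkkkkkkkkkkkGGGGGwwwwwwwwww......G.
236 kkkkkkkkkkkkkkkGkkkkGGGGkGkGGGGkkkkkkGkkkkkkkkkkkkkkkkkkkkkkkkkkkkkkkkGGGGGGwwwwwwwwwww........
238 kkkkkkkkkkkkkGGGGGGkkkGkkGGGkkkkkkGGGGGGkkkkkkkkkkkkkkkkkkkkkkkkkkkkkkkGGGGGwwwwwwwwwww........
```

The lens glass shows at (448,221), against a prediction of (450,221), so the pose is good to about a millimetre. In the scene view the pendant's bottom also lands on its predicted pixel. I'll hold steady briefly and hand in.

Request:
{"fn": "play_rows", "kwargs": {"commands": [[[0,0,0,0,0,0,0],[0,0,0,0,0,0,0],[0,0,0,0,0,0,0],[0,0,0,0,0,0,0],[0,0,0,0,0,0,0],[0,0,0,0,0,0,0]]]}}

```text
clock: 12.43
tool_pos: [0.4956, 0.2188, 0.2285]
orientation: [162.6, -0.1, -176.1]
force: [0.1, 0.0, -0.1]
opening: 0.0088
gripper_force: 30.0
```

```bash
python3 -c "
from plant import *
o=get_obs();print(o['tool_pos'],o['opening'],o['force']);print(close_job())"
```

```text
[0.49556097 0.21876045 0.22854768] 0.008812159187525079 [ 0.09264612  0.00441176 -0.05518477]
the job is handed in; nothing more can be done
None
```

The job is handed in: the hexagonal pendant is held steadily by its tab, its studded front facing the phone's lens at about 12 cm (good to a few mm); its slot was already uncovered, so no cover was moved.

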